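Close the filter-basket case without letting its lid slam

TASK

Close the open metal case of filter baskets without letting the lid slam: tip the lid forward with a finger, catch it on a finger under its tab as it falls, and lower it slowly on that finger until it is fully shut, then take the hand away. Only touch the lid: do not pinch or grip it, and leave the cup and the jar beside the case where they stand.

Things in the scene. Friction and masses are not known exactly. Their poses are not given: they have to be found in the camera images.
- case: Open aluminium case, fixed to the worktop, 120 mm deep (x) by 170 mm wide (y), rim 88 mm above the worktop, holding two steel filter baskets below the rim. Origin: centre of its underside, on the worktop. Its x axis points from the front (robot side) to the hinged back, turned by up to 0.35 rad from straight ahead; z up.
- lid (a joint): Lid angle, rad: 0 shut, 1.57 upright, 1.85 the stop, leaning back; starts at 1.60 to 1.75. The hinge (friction 0.025 N m, damping 0.035 N m s/rad) holds the lid within about 0.2 rad of upright; tipped further forward it falls by itself, at 2 to 3 rad/s by the time it would slam. The lid weighs about 160 g, a little under 1 N at the tab.
- lid_lip (a point): Middle of the lower (inner) front edge of the lid's tab, 158 mm from the hinge axis along the lid and 5 mm to its inner side. Open, the tab is the lid's top edge, about 250 mm above the worktop. Shut, it stands out level 32 mm beyond the case's front, its underside 88 mm up and free below, so a finger can go down under it until the lid is shut. x runs from tab to hinge, z out of the outer face.
- lid_axis (a point): Middle of the hinge axis, in the mid-plane of the lid; in the case's frame at x +66 mm, y 0, z +93 mm; the axis runs along the case's y. The lid is flat, 10 mm thick, 172 mm wide, with a tab 80 mm wide and as thick at the middle of its front edge. Its outer half (5 mm, aluminium) is at the back while open, its inner half (5 mm, steel) faces the robot while open and lies underneath when shut.
- cup: Loose steel cup, 76 mm across, 88 mm tall, standing about 150 mm to the left of the case's centre (its +y side). Not to be moved. Origin: centre of its underside.
- jar: Loose white tablet jar, 65 mm across, 84 mm tall, standing about 150 mm to the right of the case's centre (its -y side). Not to be moved. Origin: centre of its underside.
Mind the look-alikes: they are no part of the job. Several things have the shape of the case; the one meant has the colours described above.

How it is judged:
By the outcome, as a careful person would: the job done as asked, in the order asked, and still so for the second after the job is handed in, with the robot touching nothing.
It also fails if it takes over 45 s, if anything falls off the work surface, if the arm or the gripper's body presses on something with over 40 N, if the wrist force passes 120 N, or if a joint passes its speed limit or range.

ROBOT

A 6-joint arm with a two-finger parallel gripper is mounted at the origin on a cart in front of the work surface, level with it; the furniture and walls round the work are solid. World frame = base frame: x ahead of the robot, y to its left, z up, the work surface at z = 0. Lengths are in m, angles in rad, forces in N, time in s.
With the tool pointing down it reaches from about 0.375 to 0.9 m from the base axis. Payload 3.1 kg.
Tool frame: the origin (TCP) lies at the centre of the arm's flange, where the gripper is bolted on; the fingertips stand 182 mm ahead of it and the grasp point (between the pads) lies 164 mm ahead of it; z points along the fingers, y is the line along which they close (so a half turn about z gives the same grasp; the last joint's range is limited). The gripper opens to 87 mm and grips with 3 to 60 N. Pads are 19 mm wide; open, the fingers measure 117 mm over their backs; the gripper's body (75 mm by 190 mm) begins 51 mm behind the grasp point.
Start: joints at [-0.178, 0.527, 1.433, -0, 1.181, -0.178], TCP at [0.625, 0, 0.405] pointing down, gripper open.
Joint ranges: [-3.08, 3.08], [-0.75, 2.2], [0.22, 2.44], [-1.43, 4.57], [0, 2.65], [-2.85, 2.85]. Speed limits (rad/s): [2.79, 2.79, 3.14, 3.14, 3.14, 3.14].

INTERFACE

Orientations are given as a unit quaternion [x, y, z, w].
In Python, from rig import * gives the robot as it stands.
- The arm moves only by the tool move_arm, never from a script. Its argument "commands" is a list that holds one entry, the list of rows, each a list of 6 numbers: the shift along the tool's x, y, z in units of 40 mm (1.0 is 40 mm), then the turn, a rotation vector about the tool's x, y, z in rad. A call has 1 to 12 rows; each row is the pose to reach, as a shift and turn from the pose commanded when the call began, along the tool's axes at that moment; what a row does not reach only later rows make up. A row lasts 1/8 s, in which the tool goes at most 62.5 mm and 10.7 degrees, less where a joint would pass 70% of its speed; a pose out of reach is approached as far as the arm can. A call with a gripper value outside its range is refused whole. "claw" is the closure, from -1 (fully open) to 1 (shut), so that 0 is half open, set as the call begins (left out, the last holds). The fingers move at their own pace and stop on an object; "squeeze" is the grip in N (left out, the last holds). Time passes only in rows, so rows that repeat a pose let the fingers close. It gives the time, the measured TCP pose, the force, the opening and the grip force at its end, in the units of the state.
- get_obs(): the state, without advancing time (a new reading comes with each control period).
- camera(name): name is "scene" or "side" or "wrist"; returns a dict with "pixels" (420x560x3 uint8, blue, green, red), "range_z" (420x560 float32, m along the optical axis (not along the pixel's ray), 0 where there is no reading), "camera_matrix" (3x3 intrinsics, pixels), "extrinsics" (4x4, takes a point from world to camera coordinates). Camera axes: x right, y up, looking along -z (the intrinsics and any distortion apply to the point x, -y, -z); pixel columns grow to the right and rows downward; lengths in m; the calibration is good to about 2 mm. The wrist camera is an equidistant fisheye: a pixel r from the principal point sees the ray r / f radians off the axis. A picture is of the moment at which its call begins.
- hand_in(): hands the job in; it is judged then, once.
The state is a dict: "time": time; "q": joint angles; "joint_velocities": joint speeds; "joint_torque": joint torques, N m; "position": TCP position; "tool_rot": TCP orientation; "ft_force": force on the tool from outside, world axes, zero at the start; "moment": the same for the moment, N m; "grip_width": finger opening in m; "grip_force": force on a finger pad.
Only numpy, scipy, OpenCV 4.12 (cv2) and the standard library are available. Lean on these libraries where they do the work, as an engineer would, in place of code of your own. Each camera call takes 0.05 s, during which the arm holds its last target. There are 200 camera calls.

## Working session

There is one attempt and no reset: what is moved stays moved. The work goes in short steps, Python scripts to look and compute and a tool call to move; the robot and the scene stay as the last step left them, time stands still between calls to the robot, and variables do not carry over. Pictures are saved under pics/ and viewed, at most 10 in all, crops included, and the job is handed in when it is done.

Besides the shell and the picture viewer there is one more tool, called by a JSON object that holds its "name" and its "arguments". move_arm: Moves the arm, as the interface text tells. Its arguments: {"type":"object","properties":{"commands":{"type":"array","items":{"type":"array","items":{"type":"array","items":{"type":"number"}}}},"claw":{"type":"number"},"squeeze":{"type":"number"}},"required":["commands"]}

```bash
mkdir -p pics; python3 - <<'E'
from rig import *
import cv2,numpy as np
o=get_obs();print(o)
for n in("scene","side"):
    c=camera(n);cv2.imwrite(f"pics/{n}0.png",c["pixels"]);np.savez(f"{n}0.npz",**c)
    print(n,c["camera_matrix"],c["extrinsics"])
E
```

```text
{'time': 0.0, 'q': array([-1.78554480e-01,  5.28452841e-01,  1.43388608e+00, -1.48597369e-06,
        1.18137050e+00, -1.78485853e-01]), 'joint_velocities': array([ 8.37372987e-05,  1.33109148e-03,  1.21031503e-03, -2.46842502e-03,
        3.24691023e-04, -2.24914053e-03]), 'joint_torque': array([-5.45745443e-04, -4.40045428e+01, -1.76593530e+01,  6.32597599e-02,
        5.83207863e-02, -1.53719384e-04]), 'position': array([6.24663084e-01, 5.60472740e-05, 4.03784557e-01]), 'tool_rot': array([ 7.07130448e-01,  7.07082321e-01, -6.04167487e-04, -8.69000143e-04]), 'ft_force': array([ 0.6315397 ,  0.67172635, -0.01742711]), 'moment': array([ 0.01592544, -0.02204665,  0.00234923]), 'grip_force': 0.0, 'grip_width': 0.0868740416268072}
scene [[390.50570371   0.         278.58838603]
 [  0.         390.50570371 215.48172204]
 [  0.           0.           1.        ]] [[-0.77394051 -0.63322548 -0.00644859  0.40255834]
 [ 0.28416945 -0.35638174  0.89007852 -0.28270842]
 [-0.56591856  0.68703533  0.4557616  -0.53585371]
 [ 0.          0.          0.          1.        ]]
side [[462.81997758   0.         277.85895717]
 [  0.         462.81997758 212.02281025]
 [  0.           0.           1.        ]] [[-0.95911596 -0.28275319 -0.0121334   0.52574534]
 [ 0.13364171 -0.49027879  0.86125873 -0.17837982]
 [-0.2494724   0.82442546  0.50802183 -0.87470263]
 [ 0.          0.          0.          1.        ]]
```

View pics/scene0.png

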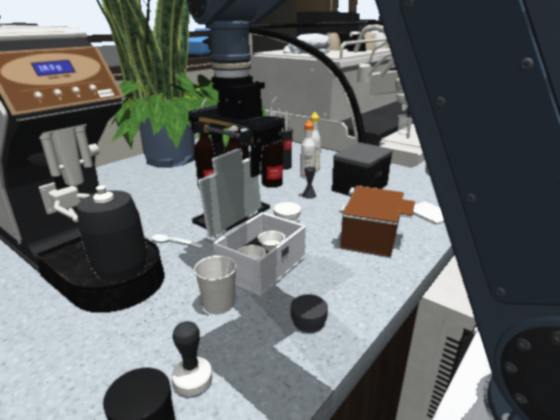

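View pics/side0.png

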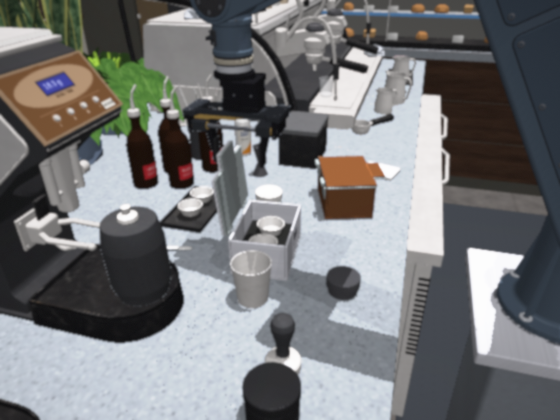

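The open grey case is at scene (262,250), with its lid at (230,195), the cup at (216,285) and the jar behind at about (287,212). Next I'll take the geometry from depth.

```bash
cat > h.py <<'E'
import numpy as np,cv2
def cloud(c):
    K=c["camera_matrix"];E=c["extrinsics"];d=c["range_z"]
    v,u=np.mgrid[:d.shape[0],:d.shape[1]]
    P=np.stack([(u-K[0,2])*d/K[0,0],-(v-K[1,2])*d/K[1,1],-d],-1)
    W=(P-E[:3,3])@E[:3,:3]; W[d==0]=np.nan
    return W
def lidangle(W,case):
    pass
E
python3 - <<'E'
from h import *
for n in("scene","side"):
    W=cloud(np.load(n+"0.npz"))
    for p in [(262,250),(230,195),(216,285),(216,262),(287,210),(212,187),(240,160),(245,215)] if n=="scene" else [(265,240),(232,195),(252,280),(268,190),(250,258)]:
        print(n,p,W[p[1],p[0]].round(3))
    Q=W.reshape(-1,3);Q=Q[np.isfinite(Q).all(1)]
    np.save(n+"Q.npy",Q)
E
```

```text
scene (262, 250) [0.563 0.003 0.057]
scene (230, 195) [0.642 0.01  0.165]
scene (216, 285) [0.533 0.159 0.072]
scene (216, 262) [0.584 0.112 0.075]
scene (287, 210) [ 0.606 -0.138  0.084]
scene (212, 187) [0.641 0.057 0.199]
scene (240, 160) [ 0.652 -0.035  0.227]
scene (245, 215) [ 0.64  -0.029  0.103]
side (265, 240) [0.576 0.002 0.049]
side (232, 195) [0.641 0.01  0.154]
side (252, 280) [0.546 0.168 0.076]
side (268, 190) [ 0.616 -0.151  0.087]
side (250, 258) [0.573 0.104 0.074]
```

```bash
python3 - <<'E'
from h import *
from scipy.optimize import least_squares
for n in("scene","side"):
    Q=np.load(n+"Q.npy")
    L=Q[(Q[:,2]>.11)&(Q[:,2]<.25)&(abs(Q[:,0]-.645)<.05)&(abs(Q[:,1]-.01)<.12)]
    for tol in (.03,.008,.004,.003):   # fit x = a+b y+c z
        A=np.c_[np.ones(len(L)),L[:,1:]] 
        w=np.linalg.lstsq(A,L[:,0],rcond=None)[0]; r=A@w-L[:,0]; L=L[abs(r-np.median(r))<tol]
    print(n,len(L),w,"yaw",-np.arctan(w[1]),"lean",np.arctan(w[2]*np.cos(np.arctan(w[1]))),"y",np.percentile(L[:,1],[1,50,99]),"zmax",L[:,2].max())
    T=L[L[:,2]>.235];print("tab y",T[:,1].min() if len(T) else 0,T[:,1].max() if len(T) else 0)
    for lo in(.1,.14,.18,.2,.21,.22,.23,.24):
        s=L[(L[:,2]>lo)&(L[:,2]<lo+.01)]; print(lo,len(s),s[:,1].min() if len(s) else 0,s[:,1].max() if len(s) else 0)
    R=Q[(abs(Q[:,2]-.087)<.006)&(abs(Q[:,0]-.57)<.1)&(abs(Q[:,1])<.1)]
    box=cv2.minAreaRect(R[:,:2].astype(np.float32));print(len(R),box)
    print(cv2.boxPoints(box))
E
```

```text
scene 3099 [ 0.62736597 -0.08253698  0.09772694] yaw 0.08235031534710481 lean 0.09708953330330883 y [-0.08389936  0.01021022  0.08236733] zmax 0.24997858721341104
tab y -0.041067934892041365 0.03861754719233744
0.1 0 0 0
0.14 258 -0.08800568110924825 0.08313357693943609
0.18 234 -0.06412444322387757 0.08373798656049573
0.2 246 -0.06420488981401466 0.0845657446745935
0.21 256 -0.06449226942678471 0.08401727885575488
0.22 142 -0.06620437741090912 0.0819852462370242
0.23 133 -0.041634443022471136 0.03861754719233744
0.24 139 -0.041067934892041365 0.037894042358122444
758 ((0.5790128111839294, 0.0033354908227920532), (0.1306283175945282, 0.1956959217786789), 4.768190383911133)
[[ 0.5057911   0.0954156 ]
 [ 0.5220583  -0.09960305]
 [ 0.6522345  -0.08874462]
 [ 0.6359673   0.10627403]]
side 1794 [ 0.62736254 -0.07710014  0.09702452] yaw 0.07694790872204814 lean 0.09643734728421813 y [-0.08513353  0.01065655  0.08277403] zmax 0.2496958267137303
tab y -0.04129389701995708 0.039582839161064864
0.1 0 0 0
0.14 134 -0.08532932464111319 0.08458037407509758
0.18 139 -0.08405292709293335 0.08294070630795555
0.2 150 -0.08765529956219933 0.08312998115632264
0.21 151 -0.08631633851824029 0.08458438339691958
0.22 116 -0.0863692215460611 0.08284267973463064
0.23 74 -0.04041222495268363 0.039582839161064864
0.24 77 -0.04129389701995708 0.03941641163938776
767 ((0.5777760744094849, 0.003772035241127014), (0.12708130478858948, 0.19628335535526276), 4.424582481384277)
[[ 0.50685346  0.09671926]
 [ 0.52199614 -0.09897912]
 [ 0.6486987  -0.08917519]
 [ 0.633556    0.10652319]]
```

Inner-face fit: case yaw is about 0.08, hinge at about (0.642, -0.0015, 0.093), lid at about 1.667 rad. I'll pitch the open gripper 30° and straddle the tab. The rear finger tips the lid, and the front finger, 87 mm ahead, catches it.

{"name": "move_arm", "arguments": {"commands": [[[0, 0, -1.0, 0, 0, 0], [-0.2, -0.5, -1.85, 0, 0, 0], [-0.2, -1.2, -1.85, -0.17, 0.007, -0.026], [-0.2, -1.67, -1.85, -0.35, 0.014, -0.052], [-0.2, -1.67, -1.85, -0.523, 0.021, -0.078], [-0.2, -1.67, -1.85, -0.523, 0.021, -0.078], [-0.2, -1.67, -1.85, -0.523, 0.021, -0.078]]]}}

```text
time: 0.98
position: [0.5585, -0.008, 0.4786]
tool_rot: [0.656, 0.71, 0.189, 0.174]
ft_force: [0.8, -0.7, 0.3]
grip_width: 0.0869
grip_force: 0.0
```

```bash
cat >> h.py <<'E'
from scipy.spatial.transform import Rotation as Rn
H=np.array([.6416,-.0015,.093]);CX=np.array([.9968,.0799,0])
def report(o):
    R=Rn.from_quat(o["tool_rot"]).as_matrix()
    print("t",o["time"],"q",o["q"].round(3),"p",o["position"].round(4),"F",o["ft_force"].round(2),"grip",o["grip_width"],o["grip_force"])
    print("R",R.round(3).tolist())
    for n,s in(("Pf",-1),("Pb",1)):
        p=o["position"]+R@[0,s*o["grip_width"]/2,.182]; d=p-H
        print(n,"s,lat,z",(d@CX).round(4),(d@[-.0799,.9968,0]).round(4),p[2].round(4))
def lid(n,cam):
    c=cam(n);W=cloud(c).reshape(-1,3);W=W[np.isfinite(W).all(1)]
    d=W-H;s=d@CX;l=d@[-.0799,.9968,0];z=d[:,2]
    r=np.hypot(s,z);m=(r>.07)&(r<.125)&(abs(l)<.08)&(z>-.003)
    a=np.arctan2(z[m],-s[m]);h,e=np.histogram(a,bins=np.arange(-.1,2,.05))
    print(n,"lid ang hist",[(round(x,2),k) for x,k in zip(e,h) if k>40]);return c
E
python3 - <<'E'
from h import *;from rig import *
report(get_obs()); c=lid("side",camera); cv2.imwrite("pics/s1.png",c["pixels"])
E
```

```text
t 0.975 q [-0.251  0.284  1.672  0.253  0.704 -0.484] p [ 0.5585 -0.008   0.4786] F [ 0.75 -0.67  0.25] grip 0.08690779894436299 0.0
R [[-0.08, 0.865, 0.496], [0.997, 0.069, 0.04], [0.0, 0.497, -0.868]]
Pf s,lat,z -0.0306 0.0002 0.2991
Pb s,lat,z 0.0448 0.0002 0.3423
side lid ang hist [(np.float64(1.55), np.int64(109)), (np.float64(1.6), np.int64(600))]
```

The pose came out as planned. Before touching the lid, I'll check that the arm can reach the final low pose, in the free space in front.

{"name": "move_arm", "arguments": {"commands": [[[0, -1.3, -0.75, 0, 0, 0], [0, -2.6, -1.5, 0, 0, 0], [0, -3.3, -0.26, 0, 0, 0], [0, -4.0, 0.97, 0, 0, 0], [0, -4.7, 2.2, 0, 0, 0], [0, -5.45, 3.44, 0, 0, 0], [0, -5.45, 3.44, 0, 0, 0], [0, -5.45, 3.44, 0, 0, 0]]]}}

```text
time: 2.02
position: [0.4441, -0.0151, 0.2735]
tool_rot: [0.65, 0.71, 0.206, 0.174]
ft_force: [0.4, 1.1, 0.3]
grip_width: 0.0871
grip_force: 0.0
```

```bash
python3 - <<'E'
from h import *;from rig import *
report(get_obs()); c=camera("side"); cv2.imwrite("pics/s2.png",c["pixels"])
E
```

```text
t 2.025 q [-0.357  0.531  2.162  1.747  0.249 -2.135] p [ 0.4441 -0.0151  0.2735] F [0.36 1.12 0.34] grip 0.08711773063258822 0.0
R [[-0.094, 0.852, 0.515], [0.995, 0.069, 0.067], [0.021, 0.519, -0.855]]
Pf s,lat,z -0.1408 0.0068 0.0954
Pb s,lat,z -0.0663 0.0068 0.1406
```

View pics/s2.png

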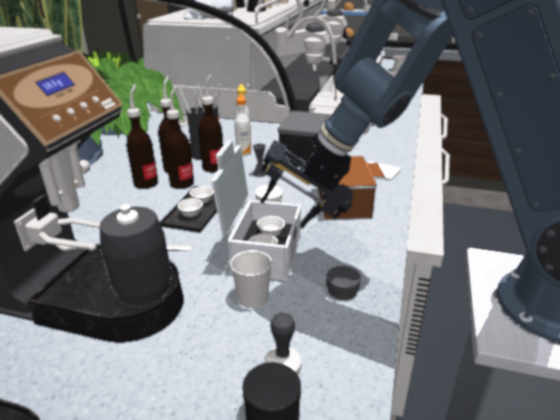

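{"name": "move_arm", "arguments": {"commands": [[[0, 0, 0, 0, 0, 0], [0, 0, 0, 0, 0, 0]]]}}

```text
time: 2.33
position: [0.4433, -0.015, 0.275]
tool_rot: [0.65, 0.71, 0.206, 0.174]
ft_force: [-0.4, 0.4, -0.2]
grip_width: 0.0872
grip_force: 0.0
```

```bash
cat >> h.py <<'E'
def goto(o,s,z,al=.5236,lat=0,yaw=.08):
    """tool shift (units) & rotvec bringing Pf to (s,z), pitch al, printed for a move row"""
    R0=Rn.from_quat(o["tool_rot"])
    zt=np.array([np.sin(al)*np.cos(yaw),np.sin(al)*np.sin(yaw),-np.cos(al)]);xt=np.array([-np.sin(yaw),np.cos(yaw),0]);yt=np.cross(zt,xt)
    R=Rn.from_matrix(np.c_[xt,yt,zt]);P=H+s*CX+lat*np.array([-.0799,.9968,0]);P[2]=z
    T=P-R.apply([0,-.0435,.182])
    print("goto",s,z,"sh",(R0.inv().apply(T-o["position"])/.04).round(3),"rot",(R0.inv()*R).as_rotvec().round(3),"TCP",T.round(4))
E
python3 - <<'E'
from h import *;from rig import *
o=get_obs();report(o); goto(o,-.148,.072); goto(o,-.165,.065);goto(o,-.148,.072,.436); goto(o,-.165,.065,.436)
E
```

```text
t 2.325 q [-0.357  0.527  2.163  1.735  0.248 -2.124] p [ 0.4433 -0.015   0.275 ] F [-0.37  0.42 -0.2 ] grip 0.08720973681956028 0.0
R [[-0.094, 0.852, 0.515], [0.995, 0.069, 0.066], [0.021, 0.519, -0.855]]
Pf s,lat,z -0.1416 0.0069 0.0969
Pb s,lat,z -0.067 0.007 0.1421
goto -0.148 0.072 sh [-0.071 -0.362  0.47 ] rot [ 0.022 -0.025  0.001] TCP [ 0.4409 -0.0176  0.2514]
goto -0.165 0.065 sh [-0.069 -0.816  0.399] rot [ 0.022 -0.025  0.001] TCP [ 0.424  -0.0189  0.2444]
goto -0.148 0.072 sh [-0.075  0.029  0.591] rot [ 0.11  -0.025  0.003] TCP [ 0.4568 -0.0163  0.2553]
goto -0.165 0.065 sh [-0.073 -0.425  0.52 ] rot [ 0.11  -0.025  0.003] TCP [ 0.4398 -0.0177  0.2483]
```

{"name": "move_arm", "arguments": {"commands": [[[-0.04, -0.18, 0.24, 0.011, -0.012, 0], [-0.07, -0.36, 0.47, 0.022, -0.025, 0], [-0.07, -0.36, 0.47, 0.022, -0.025, 0], [-0.07, -0.6, 0.43, 0.022, -0.025, 0], [-0.07, -0.82, 0.4, 0.022, -0.025, 0], [-0.07, -0.82, 0.4, 0.022, -0.025, 0], [-0.07, -0.82, 0.4, 0.022, -0.025, 0], [-0.07, -0.82, 0.4, 0.022, -0.025, 0]]]}}

```text
time: 3.32
position: [0.4237, -0.019, 0.2441]
tool_rot: [0.655, 0.71, 0.19, 0.176]
ft_force: [0.2, 0.6, -0.1]
grip_width: 0.0868
grip_force: 0.0
```

```bash
python3 - <<'E'
from h import *;from rig import *
o=get_obs();report(o); goto(o,-.165,.065);goto(o,-.11,.28)
E
```

```text
t 3.325 q [-0.376  0.602  2.225  2.199  0.275 -2.621] p [ 0.4237 -0.019   0.2441] F [ 0.17  0.59 -0.09] grip 0.08682814219225754 0.0
R [[-0.08, 0.863, 0.498], [0.997, 0.07, 0.039], [-0.001, 0.5, -0.866]]
Pf s,lat,z -0.1652 -0.0002 0.0648
Pb s,lat,z -0.09 -0.0001 0.1082
goto -0.165 0.065 sh [ 0.001  0.009 -0.001] rot [-0.     0.001  0.001] TCP [ 0.424  -0.0189  0.2444]
goto -0.11 0.28 sh [-0.006  3.887 -3.969] rot [-0.     0.001  0.001] TCP [ 0.4788 -0.0146  0.4594]
```

{"name": "move_arm", "arguments": {"commands": [[[0, 0.3, -0.5, 0, 0, 0], [0, 0.7, -1.1, 0, 0, 0], [0, 1.1, -1.8, 0, 0, 0], [0, 1.7, -2.6, 0, 0, 0], [0, 2.4, -3.6, 0, 0, 0], [0, 3.26, -4.9, 0, 0, 0], [0, 3.26, -4.9, 0, 0, 0], [0, 4.1, -4.4, 0, 0, 0], [0, 5.0, -3.9, 0, 0, 0], [0, 5.84, -3.41, 0, 0, 0], [0, 5.84, -3.41, 0, 0, 0], [0, 5.84, -3.41, 0, 0, 0]]]}}

```text
time: 4.82
position: [0.5563, -0.0077, 0.4777]
tool_rot: [0.655, 0.71, 0.189, 0.174]
ft_force: [-0.2, 0.1, -0.3]
grip_width: 0.0868
grip_force: 0.0
```

```bash
python3 - <<'E'
from h import *;from rig import *
o=get_obs();report(o); goto(o,-.031,.178);c=lid("side",camera);lid("scene",camera)
E
```

```text
t 4.825 q [-0.251  0.282  1.678  0.253  0.702 -0.486] p [ 0.5563 -0.0077  0.4777] F [-0.22  0.06 -0.31] grip 0.08679193697759673 0.0
R [[-0.08, 0.865, 0.495], [0.997, 0.07, 0.04], [-0.0, 0.496, -0.868]]
Pf s,lat,z -0.0329 0.0006 0.2982
Pb s,lat,z 0.0425 0.0007 0.3413
goto -0.031 0.178 sh [-0.015 -1.468  2.627] rot [-0.004 -0.     0.   ] TCP [ 0.5575 -0.0082  0.3574]
side lid ang hist [(np.float64(1.55), np.int64(134)), (np.float64(1.6), np.int64(582))]
scene lid ang hist [(np.float64(1.55), np.int64(201)), (np.float64(1.6), np.int64(1136))]
```

{"name": "move_arm", "arguments": {"commands": [[[-0.02, -0.5, 0.9, 0, 0, 0], [-0.02, -1.0, 1.8, 0, 0, 0], [-0.02, -1.47, 2.63, 0, 0, 0], [-0.02, -1.47, 2.63, 0, 0, 0], [-0.02, -1.47, 2.63, 0, 0, 0]]]}}

```text
time: 5.55
position: [0.559, -0.009, 0.3593]
tool_rot: [0.655, 0.71, 0.19, 0.176]
ft_force: [0.3, 0.7, 0.4]
grip_width: 0.0867
grip_force: 0.0
```

```bash
python3 - <<'E'
from h import *;from rig import *
o=get_obs();report(o); goto(o,-.121,.178);c=lid("side",camera);cv2.imwrite("pics/s3.png",c["pixels"][80:320,120:440])
E
```

```text
t 5.55 q [-0.253  0.45   1.811  0.417  0.411 -0.677] p [ 0.559  -0.009   0.3593] F [0.32 0.67 0.38] grip 0.08670403741456754 0.0
R [[-0.079, 0.863, 0.499], [0.997, 0.07, 0.039], [-0.001, 0.5, -0.866]]
Pf s,lat,z -0.0294 -0.0012 0.1801
Pb s,lat,z 0.0457 -0.0011 0.2235
goto -0.121 0.178 sh [ 0.021 -2.002 -1.101] rot [0.001 0.001 0.   ] TCP [ 0.4678 -0.0154  0.3574]
side lid ang hist [(np.float64(1.55), np.int64(118)), (np.float64(1.6), np.int64(590))]
```

View pics/s3.png

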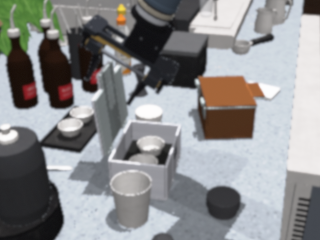

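The gripper straddles the lid (crop about (108,100)) without touching it, with one finger on each side. Now I'll tip it.

{"name": "move_arm", "arguments": {"commands": [[[0, -0.25, -0.13, 0, 0, 0], [0, -0.5, -0.27, 0, 0, 0], [0, -0.7, -0.38, 0, 0, 0], [0, -0.9, -0.5, 0, 0, 0], [0.01, -1.1, -0.61, 0, 0, 0], [0.01, -1.3, -0.72, 0, 0, 0], [0.01, -1.5, -0.83, 0, 0, 0], [0.02, -1.7, -0.94, 0, 0, 0], [0.02, -1.85, -1.02, 0, 0, 0], [0.02, -2.0, -1.1, 0, 0, 0], [0.02, -2.0, -1.1, 0, 0, 0], [0.02, -2.0, -1.1, 0, 0, 0]]]}}

```text
time: 7.1
position: [0.4679, -0.0154, 0.3563]
tool_rot: [0.655, 0.71, 0.189, 0.175]
ft_force: [0.1, -0.6, 0.3]
grip_width: 0.0869
grip_force: 0.0
```

```bash
python3 - <<'E'
from h import *;from rig import *
o=get_obs();report(o); c=lid("side",camera);lid("scene",camera);cv2.imwrite("pics/s4.png",c["pixels"][80:320,120:440])
E
```

```text
t 7.1 q [-0.326  0.355  2.026  0.637  0.336 -0.967] p [ 0.4679 -0.0154  0.3563] F [ 0.07 -0.57  0.28] grip 0.08693523574891797 0.0
R [[-0.08, 0.864, 0.497], [0.997, 0.07, 0.039], [-0.001, 0.499, -0.867]]
Pf s,lat,z -0.1211 -0.0001 0.1769
Pb s,lat,z -0.0457 -0.0001 0.2202
side lid ang hist [(np.float64(0.8), np.int64(91)), (np.float64(0.85), np.int64(284))]
scene lid ang hist []
```

View pics/s4.png

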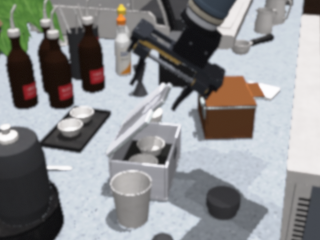

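The lid has left the rear finger, is at about 0.8 rad and is coming onto the front finger (crop about (150,110)). I'll hold for a moment and re-measure.

{"name": "move_arm", "arguments": {"commands": [[[0, 0, 0, 0, 0, 0], [0, 0, 0, 0, 0, 0]]]}}

```text
time: 7.45
position: [0.4677, -0.0152, 0.3561]
tool_rot: [0.655, 0.71, 0.189, 0.175]
ft_force: [-0.1, -0.2, -0.0]
grip_width: 0.0871
grip_force: 0.2
```

```bash
cat >> h.py <<'E'
def lid2(cam):
    W=cloud(cam("side")).reshape(-1,3);W=W[np.isfinite(W).all(1)]
    d=W-H;s=d@CX;l=d@[-.0799,.9968,0];z=d[:,2]
    r=np.hypot(s,z);m=(r>.05)&(r<.125)&(abs(l)<.08)&(z>0)
    s,z,r=s[m],z[m],r[m];th=np.arctan2(z,-s)-np.arcsin(.005/r)
    h,e=np.histogram(th,bins=np.arange(-.1,2,.02));i=h.argmax();k=abs(th-e[i]-.01)<.04
    print("lid",np.median(th[k]).round(3),k.sum())
E
python3 - <<'E'
from h import *;from rig import *
o=get_obs();report(o);lid2(camera);lid2(camera)
for a in (.6,.5,.4,.3,.2,.1,.05,0,-.05):
    c,s=np.cos(a),np.sin(a);L=np.array([-.158*c-.005*s,.093+.158*s-.005*c])+.02*np.array([.5,-.866])
    goto(o,*L.round(4))
E
```

```text
t 7.45 q [-0.326  0.355  2.027  0.637  0.336 -0.967] p [ 0.4677 -0.0152  0.3561] F [-0.12 -0.24 -0.01] grip 0.08711406386571459 0.20108342170715332
R [[-0.08, 0.864, 0.497], [0.997, 0.07, 0.039], [-0.001, 0.498, -0.867]]
Pf s,lat,z -0.1215 0.0001 0.1766
Pb s,lat,z -0.046 0.0001 0.22
lid 0.687 694
lid 0.686 698
goto -0.1232 0.1608 sh [-0.005 -0.244  0.319] rot [-0.002  0.     0.001] TCP [ 0.4656 -0.0156  0.3402]
goto -0.1311 0.147 sh [-0.005 -0.587  0.52 ] rot [-0.002  0.     0.001] TCP [ 0.4578 -0.0162  0.3264]
goto -0.1375 0.1326 sh [-0.004 -0.905  0.752] rot [-0.002  0.     0.001] TCP [ 0.4514 -0.0167  0.312 ]
goto -0.1424 0.1176 sh [-0.004 -1.198  1.016] rot [-0.002  0.     0.001] TCP [ 0.4465 -0.0171  0.297 ]
goto -0.1458 0.1022 sh [-0.004 -1.464  1.308] rot [-0.002  0.     0.001] TCP [ 0.4431 -0.0174  0.2816]
goto -0.1477 0.0865 sh [-0.003 -1.701  1.624] rot [-0.002  0.     0.001] TCP [ 0.4412 -0.0176  0.2659]
goto -0.1481 0.0786 sh [-0.003 -1.808  1.791] rot [-0.002  0.     0.001] TCP [ 0.4408 -0.0176  0.258 ]
goto -0.148 0.0707 sh [-0.003 -1.904  1.963] rot [-0.002  0.     0.001] TCP [ 0.4409 -0.0176  0.2501]
goto -0.1476 0.0628 sh [-0.003 -1.994  2.139] rot [-0.002  0.     0.001] TCP [ 0.4413 -0.0176  0.2422]
```

Caught at 0.687 rad and stationary on the front finger. Now the slow lowering.

{"name": "move_arm", "arguments": {"commands": [[[0, -0.06, 0.08, 0, 0, 0], [0, -0.12, 0.16, 0, 0, 0], [0, -0.18, 0.24, 0, 0, 0], [0, -0.25, 0.32, 0, 0, 0], [0, -0.33, 0.37, 0, 0, 0], [0, -0.42, 0.42, 0, 0, 0], [0, -0.5, 0.47, 0, 0, 0], [0, -0.59, 0.52, 0, 0, 0], [0, -0.67, 0.58, 0, 0, 0], [0, -0.75, 0.64, 0, 0, 0], [0, -0.83, 0.7, 0, 0, 0], [0, -0.9, 0.75, 0, 0, 0]]]}}

```text
time: 9.05
position: [0.4513, -0.0166, 0.3119]
tool_rot: [0.655, 0.71, 0.189, 0.175]
ft_force: [-0.6, 0.2, -0.4]
grip_width: 0.0873
grip_force: 0.6
```

```bash
cat > g.py <<'E'
from h import *;from rig import *
o=get_obs();report(o);lid2(camera)
for a in (.3,.2,.1,.05,0,-.05):
    c,s=np.cos(a),np.sin(a);L=np.array([-.158*c-.005*s,.093+.158*s-.005*c])+.02*np.array([.5,-.866])
    goto(o,*L.round(4))
E
python3 g.py
```

```text
t 9.05 q [-0.343  0.437  2.108  1.072  0.234 -1.432] p [ 0.4513 -0.0166  0.3119] F [-0.64  0.21 -0.44] grip 0.0873073723959844 0.6246672151610255
R [[-0.08, 0.864, 0.497], [0.997, 0.069, 0.039], [-0.001, 0.498, -0.867]]
Pf s,lat,z -0.1381 -0.0 0.1324
Pb s,lat,z -0.0624 0.0 0.1758
lid 0.419 1067
goto -0.1424 0.1176 sh [-0.003 -0.29   0.264] rot [-0.002  0.001  0.   ] TCP [ 0.4465 -0.0171  0.297 ]
goto -0.1458 0.1022 sh [-0.003 -0.556  0.556] rot [-0.002  0.001  0.   ] TCP [ 0.4431 -0.0174  0.2816]
goto -0.1477 0.0865 sh [-0.003 -0.792  0.872] rot [-0.002  0.001  0.   ] TCP [ 0.4412 -0.0176  0.2659]
goto -0.1481 0.0786 sh [-0.003 -0.899  1.039] rot [-0.002  0.001  0.   ] TCP [ 0.4408 -0.0176  0.258 ]
goto -0.148 0.0707 sh [-0.002 -0.996  1.211] rot [-0.002  0.001  0.   ] TCP [ 0.4409 -0.0176  0.2501]
goto -0.1476 0.0628 sh [-0.002 -1.085  1.387] rot [-0.002  0.001  0.   ] TCP [ 0.4413 -0.0176  0.2422]
```

Tracking well, so I'll continue to about 0.1 rad.

{"name": "move_arm", "arguments": {"commands": [[[0, -0.07, 0.06, 0, 0, 0], [0, -0.14, 0.13, 0, 0, 0], [0, -0.22, 0.2, 0, 0, 0], [0, -0.29, 0.26, 0, 0, 0], [0, -0.36, 0.33, 0, 0, 0], [0, -0.42, 0.41, 0, 0, 0], [0, -0.49, 0.48, 0, 0, 0], [0, -0.56, 0.56, 0, 0, 0], [0, -0.62, 0.64, 0, 0, 0], [0, -0.68, 0.72, 0, 0, 0], [0, -0.74, 0.8, 0, 0, 0], [0, -0.79, 0.87, 0, 0, 0]]]}}

```text
time: 10.6
position: [0.4412, -0.0175, 0.266]
tool_rot: [0.655, 0.71, 0.189, 0.175]
ft_force: [-0.8, 1.1, -0.4]
grip_width: 0.0867
grip_force: 0.7
```

```bash
python3 g.py
```

```text
t 10.6 q [-0.354  0.546  2.167  1.811  0.216 -2.199] p [ 0.4412 -0.0175  0.266 ] F [-0.8   1.13 -0.37] grip 0.08668700911152484 0.6846660375595093
R [[-0.079, 0.865, 0.496], [0.997, 0.07, 0.038], [-0.001, 0.497, -0.868]]
Pf s,lat,z -0.1481 -0.0002 0.0865
Pb s,lat,z -0.0729 -0.0001 0.1296
lid 0.121 1311
goto -0.1424 0.1176 sh [-0.003  0.501 -0.607] rot [-0.003  0.001  0.   ] TCP [ 0.4465 -0.0171  0.297 ]
goto -0.1458 0.1022 sh [-0.003  0.235 -0.315] rot [-0.003  0.001  0.   ] TCP [ 0.4431 -0.0174  0.2816]
goto -0.1477 0.0865 sh [-0.002 -0.001  0.002] rot [-0.003  0.001  0.   ] TCP [ 0.4412 -0.0176  0.2659]
goto -0.1481 0.0786 sh [-0.002 -0.108  0.168] rot [-0.003  0.001  0.   ] TCP [ 0.4408 -0.0176  0.258 ]
goto -0.148 0.0707 sh [-0.002 -0.204  0.341] rot [-0.003  0.001  0.   ] TCP [ 0.4409 -0.0176  0.2501]
goto -0.1476 0.0628 sh [-0.001 -0.294  0.517] rot [-0.003  0.001  0.   ] TCP [ 0.4413 -0.0176  0.2422]
```

{"name": "move_arm", "arguments": {"commands": [[[0, -0.04, 0.06, 0, 0, 0], [0, -0.08, 0.11, 0, 0, 0], [0, -0.11, 0.17, 0, 0, 0], [0, -0.14, 0.23, 0, 0, 0], [0, -0.17, 0.28, 0, 0, 0], [0, -0.2, 0.34, 0, 0, 0], [0, -0.23, 0.39, 0, 0, 0], [0, -0.26, 0.44, 0, 0, 0], [0, -0.28, 0.48, 0, 0, 0], [0, -0.3, 0.52, 0, 0, 0], [0, -0.32, 0.52, 0, 0, 0]]]}}

```text
time: 12.02
position: [0.441, -0.0176, 0.2419]
tool_rot: [0.655, 0.71, 0.19, 0.175]
ft_force: [0.8, 0.4, 0.6]
grip_width: 0.087
grip_force: 0.0
```

```bash
python3 g.py|head -5; python3 - <<'E'
from h import *;from rig import *
c=camera("side");cv2.imwrite("pics/s5.png",cv2.resize(c["pixels"][120:320,180:400],None,fx=2.5,fy=2.5))
E
```

```text
t 12.025 q [-0.355  0.611  2.182  2.125  0.249 -2.522] p [ 0.441  -0.0176  0.2419] F [0.78 0.43 0.62] grip 0.08703281335978068 0.0
R [[-0.08, 0.864, 0.497], [0.997, 0.07, 0.039], [-0.001, 0.499, -0.867]]
Pf s,lat,z -0.1481 -0.0001 0.0624
Pb s,lat,z -0.0727 -0.0001 0.1059
lid 0.015 1318
```

View pics/s5.png

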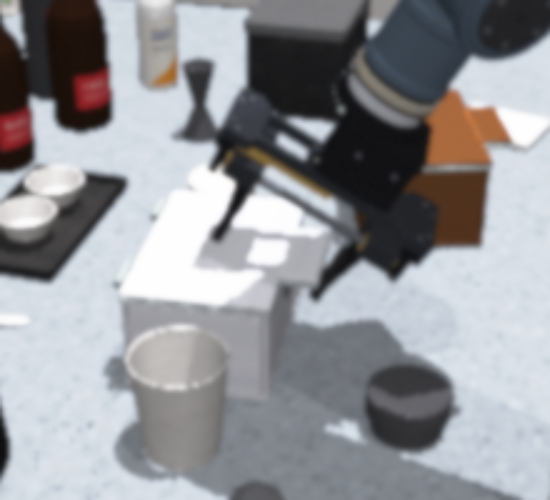

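The lid is flat on the case, the fingers carry no load, and the cup is in place. I'll back off, then withdraw along the fingers.

{"name": "move_arm", "arguments": {"commands": [[[0, -0.15, -0.09, 0, 0, 0], [0, -0.32, -0.19, 0, 0, 0], [0, -0.32, -0.4, 0, 0, 0], [0, -0.32, -0.8, 0, 0, 0], [0, -0.32, -1.3, 0, 0, 0], [0, -0.32, -1.9, 0, 0, 0], [0, -0.32, -2.6, 0, 0, 0], [0, -0.32, -3.2, 0, 0, 0], [0, -0.32, -3.2, 0, 0, 0], [0, -0.32, -3.2, 0, 0, 0]]]}}

```text
time: 13.38
position: [0.3663, -0.0235, 0.3464]
tool_rot: [0.655, 0.71, 0.19, 0.175]
ft_force: [-0.7, 0.4, -1.0]
grip_width: 0.0869
grip_force: 0.0
```

```bash
python3 - <<'E'
from h import *;from rig import *
report(get_obs());lid2(camera)
c=camera("side");W=cloud(c);d=W-H;s=d@CX;l=d@[-.0799,.9968,0]
for a,b in((-.15,-.13),(-.12,-.08),(-.08,-.04),(-.04,-.005)):
    m=(s>a)&(s<b)&(abs(l)<.035)&(W[...,2]<.2);print(a,np.nanmedian(W[...,2][m]).round(4))
print(W[280,252].round(3),W[190,268].round(3))
cv2.imwrite("pics/s6.png",c["pixels"])
E
```

```text
t 13.375 q [-0.464  0.272  2.268  1.078  0.297 -1.542] p [ 0.3663 -0.0235  0.3464] F [-0.66  0.43 -0.99] grip 0.08686227422656642 0.0
R [[-0.079, 0.864, 0.498], [0.997, 0.069, 0.039], [-0.001, 0.499, -0.866]]
Pf s,lat,z -0.2229 -0.0001 0.167
Pb s,lat,z -0.1477 -0.0001 0.2104
lid 0.015 1434
-0.15 0.092
-0.12 0.0993
-0.08 0.0993
-0.04 0.0994
[0.546 0.168 0.075] [ 0.616 -0.151  0.087]
```

View pics/s6.png

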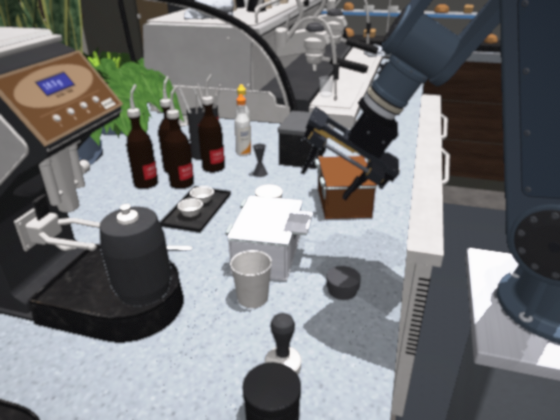

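The lid is shut and level, with its top at 99 mm all along. The cup (252,280) and jar (268,190) haven't moved, and the hand is clear.

```bash
python3 -c "
from rig import *
print(hand_in())"
```

```text
the job is handed in; nothing more can be done
None
```

The case is shut and the job is handed in, though no verdict came back: I tipped the lid with the rear finger, caught it on the front finger at about 0.69 rad and lowered it slowly until shut, with the hand clear and the cup and jar unmoved (about 13.4 s used).

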